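# Find the stamped crate and push it to the dispatch line

### The job

One of the two blue crates has a stamp underneath, below its sloping nose. With the fingertips, tip first the crate on the robot's left and then the one on its right back towards the robot against the metal stop, each to about 45 degrees so that its underside shows, and let each down again under control where it stood. Then push the stamped crate away from the robot until the tip of its nose is over the red dispatch line, about square to it; leave the other crate at the stop, lift or carry neither, knock nothing over and leave the can, bowl and jar alone.

Things in the scene. Friction and masses are not known exactly. Their poses are not given: they have to be found in the camera images.
- crate_a: Blue open-topped plastic parts crate, one of two alike from above: 130 mm (its x) x 150 mm (its y) x 85 mm tall, empty, 5 mm walls and floor; 0.25 to 0.5 kg, balances near 68 degrees of tip. Origin: on the table, 65 mm in from the near wall's outer face; z up; x points from the robot to the line. The near wall is upright; the far side has an undercut nose. Starts 2 to 5 mm from the stop.
- crate_b: Blue open-topped plastic parts crate, one of two alike from above: 130 mm (its x) x 150 mm (its y) x 85 mm tall, empty, 5 mm walls and floor; 0.25 to 0.5 kg, balances near 68 degrees of tip. Origin: on the table, 65 mm in from the near wall's outer face; z up; x points from the robot to the line. The near wall is upright; the far side has an undercut nose. Starts 2 to 5 mm from the stop.
- stamp (a point): Centre of the white stamp with an orange bar, 110 x 40 mm, under the nose of one of the two crates, on the downward sloping face (18 mm in from the nose tip, 16 mm up). It faces down and away from the robot and is out of sight from above until that crate is tipped back. The other crate is plain blue there.
- stop: Fixed aluminium strip on the table on the robot's side of both crates, 22 mm wide x 480 mm long x 5 mm high. Origin on the table at the middle of its far face, the face that the crates stand against; its y runs along the strip, its x points away from the robot, towards the crates and the line.
- line: The dispatch line: flat red band painted across the table beyond the crates, 50 mm wide (its x, pointing away from the robot) and 560 mm long (its y). Origin at its centre, flush with the table. Crates slide over it.
- crate_a_nose (a point): Nose tip of crate_a: middle of its far wall's lower edge, 65 mm from its origin along its x and 32 mm up. From here the underside slopes down and back to the flat base, 36 mm nearer the robot
- crate_a_near (a point): Middle of the near bottom edge of crate_a (65 mm from its origin against its x), the edge it tips on, which stays on the table and slides forward as the wall leans over the stop (5 mm at 45 degrees)
- crate_b_nose (a point): Nose tip of crate_b: middle of its far wall's lower edge, 65 mm from its origin along its x and 32 mm up. From here the underside slopes down and back to the flat base, 36 mm nearer the robot
- crate_b_near (a point): Middle of the near bottom edge of crate_b (65 mm from its origin against its x), the edge it tips on, which stays on the table and slides forward as the wall leans over the stop (5 mm at 45 degrees)
- spray_can: Bystander: yellow spray can standing at the right, 52 mm across, 150 mm tall. Origin: centre of its underside.
- bowl: Bystander: green plastic bowl at the left, 124 mm across, 60 mm tall. Origin: centre of its underside.
- jar: Bystander: closed amber jar at the right, nearer the robot, 56 mm across, 70 mm tall. Origin: centre of its underside.
Not all that is in view belongs to the job. Leave any black or yellow look-alike of the crate_a alone. Leave any yellow look-alike of the crate_b alone.

How it is judged:
By the outcome, as a careful person would: the job done as asked, in the order asked, and still so for the second after the job is handed in, with the robot touching nothing.
It also fails if it takes over 72 s, if anything falls off the work surface, if the arm or the gripper's body presses on something with over 40 N, if the wrist force passes 120 N, or if a joint passes its speed limit or range.

### The arm

A 7-joint arm with a two-finger parallel gripper is mounted at the origin on the work surface. World frame = base frame: x ahead of the robot, y to its left, z up, the work surface at z = 0. Lengths are in m, angles in rad, forces in N, time in s.
With the tool pointing down it reaches from about 0.425 to 0.925 m from the base axis. Payload 6.8 kg.
Tool frame: the origin (TCP) lies at the very end of the fingers, on their centre line; the grasp point (between the pads) lies env.hold_point_z behind it (env.hold_point_z is the distance from the TCP to the grasp point, in m); z points along the fingers, y is the direction in which the jaws open and shut (so a half turn about z gives the same grasp; the last joint's range is limited). The gripper opens to 85 mm and grips with 20 to 120 N. Pads are 22 mm wide; open, the fingers measure 114 mm over their backs; the gripper's body (76 mm by 85 mm) begins 54 mm behind the grasp point. The pads swing forward as they close: fully open they stand 13 mm farther back than shut.
Start: joints at [-0.108, 0.477, 0.022, 1.555, -0.011, 1.109, -0.083], TCP at [0.675, 0, 0.231] pointing down, gripper open.
Joint ranges: [-2.96, 2.96], [-0.34, 2.1], [-1.41, 1.46], [0.24, 2.44], [-1.37, 4.51], [0.17, 1.92], [-2.96, 2.96]. Speed limits (rad/s): [2.39, 2.39, 3.14, 3.14, 3.14, 3.14, 3.14].

### API

Orientations are given as a 3x3 rotation matrix whose columns are the frame's x, y, z axes.
In Python, from rig import env, cams gives the robot as it stands.
- The arm moves only by the tool jog_arm, never from a script. Its argument "increments" is a list that holds one entry, the list of rows, each a list of 5 numbers: the gripper's target within -1 to 1 (shut at 1, half-way at 0, fully open at -1), then the shift along the tool's x, y, z normalised to -1 to 1, where 1 is 0.12 m, then the turn about the tool's z normalised to -1 to 1, where 1 is 45 degrees. In form: [[[hand, tx, ty, tz, turn], ...]]. A call has exactly 8 rows; each row is the pose to reach, as a shift and turn from the pose commanded when the call began, along the tool's axes at that moment; what a row does not reach only later rows make up. A row lasts 1/10 s, in which the tool goes at most 50 mm and 8.59 degrees, less where a joint would pass 70% of its speed; a pose out of reach is approached as far as the arm can. A call with a number of a shift or a turn outside -1 to 1 is refused whole. A call with a gripper value outside its range is refused whole. The fingers move at their own pace and stop on an object; the grip force is fixed at half the most. Time passes only in rows, so rows that repeat a pose let the fingers close, or fill a call up. It gives the time, the measured TCP pose, the force and the opening at its end, in the units of the state.
- env.get_state(): the state, without advancing time (a new reading comes with each control period).
- cams.grab_frame(name): name is "scene" or "side" or "wrist"; returns the picture (400x640x3 uint8, red, green, blue); there is no depth.
- cams.calibration(name): a dict with "fovy" (degrees; the focal length in pixels is half the picture's height over the tangent of half this angle, whatever the lens; pixels are square), "cx", "cy" (the principal point, pixels), "k1" (the pictures are not rectified: a ray, as slopes to the right and down, at radius r is drawn at 1 + k1 r^2 times it, then the intrinsics apply), "T" (4x4, takes a point from camera to world coordinates). Camera axes: x right, y up, looking along -z (the intrinsics and any distortion apply to the point x, -y, -z); pixel columns grow to the right and rows downward; lengths in m; the calibration is good to about 2 mm. A picture is of the moment at which its call begins: read the wrist's pose just before it. calibration takes no time and is no camera call; for the wrist camera it gives the pose at the moment of the call.
- env.hand_in(): hands the job in, once; it reports no verdict.
The state is a dict: "time": time; "joint_pos": joint angles; "qvel": joint speeds; "effort": joint torques, N m; "tcp_pos": TCP position; "tool_rot": TCP orientation; "force": force on the tool from outside, world axes, zero at the start; "ft_torque": the same for the moment, N m; "gripper_width": opening from 0.0 (shut) to 1.0 (fully open).
Only numpy, scipy, OpenCV 4.12 (cv2) and the standard library are available. Lean on these libraries where they do the work, as an engineer would, in place of code of your own. Each camera call takes 0.05 s, during which the arm holds its last target. There are 200 camera calls.

## Working session

There is one attempt and no reset: what is moved stays moved. The work goes in short steps, Python scripts to look and compute and a tool call to move; the robot and the scene stay as the last step left them, time stands still between calls to the robot, and variables do not carry over. Pictures are saved under pics/ and viewed, about 8 in all and at most 12, crops included, and the job is handed in when it is done.

Besides the shell and the picture viewer there is one more tool, called as name([rows], argument=value, ...), one row to a line, values as JSON. jog_arm: Moves the arm, as the interface text tells. Its arguments: {"type":"object","properties":{"increments":{"type":"array","items":{"type":"array","items":{"type":"array","items":{"type":"number","minimum":-1,"maximum":1}}}}},"required":["increments"]}

```bash
ls; mkdir -p pics; cat > h.py <<'E'
import numpy as np, cv2
from rig import env, cams
def ray(c,u,v):
    f=200/np.tan(np.radians(c["fovy"])/2)
    d=np.array([(u-c["cx"])/f,(v-c["cy"])/f]); p=d.copy()
    for _ in range(30): p=d/(1+c["k1"]*(p@p))
    T=np.array(c["T"]); return T[:3,3], T[:3,:3]@np.array([p[0],-p[1],-1])
def onz(c,u,v,z=0):
    o,d=ray(c,u,v); return o+d*(z-o[2])/d[2]
def proj(c,P):
    f=200/np.tan(np.radians(c["fovy"])/2); T=np.array(c["T"])
    q=T[:3,:3].T@(np.array(P)-T[:3,3]); p=np.array([q[0],-q[1]])/-q[2]; p=p*(1+c["k1"]*(p@p))
    return np.array([c["cx"],c["cy"]])+f*p
def save(n,fn,crop=None,s=1):
    im=cams.grab_frame(n); o=im[:,:,::-1]
    if crop: o=o[crop[1]:crop[3],crop[0]:crop[2]]
    cv2.imwrite('pics/'+fn,cv2.resize(o,None,fx=s,fy=s)); return im
E
python3 - <<'E'
from h import *
for n in ("scene","side"):
    save(n,n+"0.png"); c=cams.calibration(n); print(n,c["fovy"],c["k1"],np.round(c["T"],3).tolist())
s=env.get_state();print(s["time"],s["tcp_pos"],np.round(s["tool_rot"],3),env.hold_point_z)
E
```

```text
pics
scene 46.704403176532935 0.043564260940303766 [[0.187, -0.533, 0.825, 1.696], [0.982, 0.112, -0.151, -0.197], [-0.012, 0.839, 0.544, 0.779], [0.0, 0.0, 0.0, 1.0]]
side 56.629021973368694 -0.07312463376251561 [[-0.827, 0.4, -0.395, 0.246], [-0.562, -0.583, 0.587, 0.553], [0.004, 0.707, 0.707, 0.737], [0.0, 0.0, 0.0, 1.0]]
0.1 [6.74455267e-01 2.93610142e-05 2.30424539e-01] [[-0.     1.    -0.002]
 [ 1.     0.    -0.   ]
 [-0.    -0.002 -1.   ]] 0.0187
```

View pics/scene0.png

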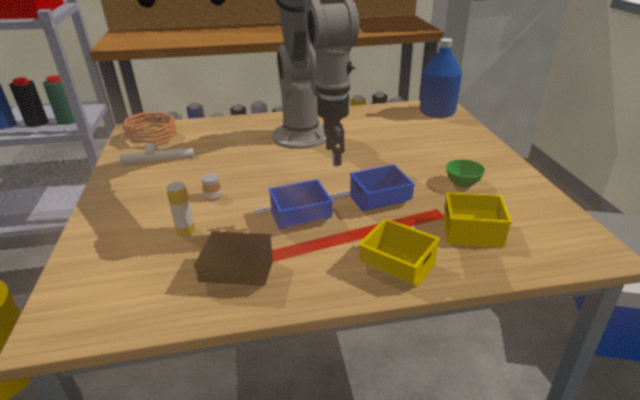

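View pics/side0.png

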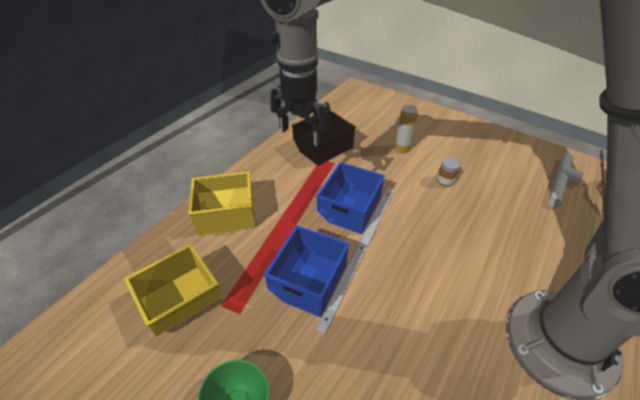

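The side and scene views show two blue crates at the stop: the robot's left one is at scene (382,187) and side (308,268), the right one at scene (300,203) and side (350,197). The look-alikes are two yellow crates and a black one, beyond the line. Next I measure the crates and the bystanders.

```bash
cat > m.py <<'E'
from h import *
def mask(im,lo,hi):
    m=cv2.inRange(cv2.cvtColor(im,cv2.COLOR_RGB2HSV),lo,hi)
    return m
def blobs(m,amin=300):
    cs,_=cv2.findContours(m,cv2.RETR_EXTERNAL,cv2.CHAIN_APPROX_NONE)
    return sorted([c for c in cs if cv2.contourArea(c)>amin],key=lambda c:c[:,0,0].mean())
E
python3 - <<'E'
from m import *
for n in ("scene","side"):
    c=cams.calibration(n); im=cams.grab_frame(n)
    for b in blobs(mask(im,(108,120,60),(128,255,255))):
        b=b[:,0]; x0,y0=b.min(0);x1,y1=b.max(0)
        if y0<120 : continue
        h=cv2.approxPolyDP(cv2.convexHull(b),3,True)[:,0]
        print(n,"blue",[(tuple(map(int,p)),np.round(onz(c,*p,.085)[:2],3).tolist(),np.round(onz(c,*p,0)[:2],3).tolist()) for p in h])
    r=mask(im,(0,170,120),(6,255,255))|mask(im,(174,170,120),(180,255,255))
    for b in blobs(r,300):
        P=np.array([onz(c,*p)[:2] for p in b[:,0]]); 
        print(n,"red",np.round(cv2.boxPoints(cv2.minAreaRect(P.astype(np.float32))),3).tolist())
c=cams.calibration("side")
for nm,p in dict(stop_a=(320,330),stop_b=(392,192),stop_a2=(329,331)).items(): print(nm,onz(c,*p,.005).round(3))
c=cams.calibration("scene")
for nm,p in dict(can=(186,233),jar=(212,197),bowl=(465,187),black1=(198,279),black2=(270,283)).items(): print(nm,onz(c,*p).round(3))
E
```

```text
scene blue [((616, 307), [1.137, 0.483], [1.068, 0.566]), ((639, 310), [1.152, 0.52], [1.085, 0.608]), ((639, 360), [1.256, 0.433], [1.202, 0.51]), ((595, 353), [1.229, 0.369], [1.172, 0.438])]
scene red [[0.652999997138977, 0.12099999934434891], [0.7139999866485596, -0.18299999833106995], [0.7559999823570251, -0.17499999701976776], [0.6949999928474426, 0.1289999932050705]]
side blue [((296, 226), [0.609, 0.116], [0.656, 0.059]), ((348, 243), [0.483, 0.091], [0.514, 0.03]), ((343, 269), [0.456, 0.156], [0.483, 0.104]), ((320, 315), [0.437, 0.27], [0.462, 0.233]), ((282, 300), [0.516, 0.285], [0.551, 0.251]), ((268, 287), [0.558, 0.278], [0.598, 0.242]), ((264, 275), [0.583, 0.261], [0.627, 0.223])]
side blue [((339, 163), [0.649, -0.135], [0.701, -0.225]), ((383, 176), [0.523, -0.155], [0.559, -0.248]), ((378, 198), [0.495, -0.074], [0.528, -0.156]), ((361, 232), [0.475, 0.046], [0.505, -0.02]), ((330, 222), [0.551, 0.061], [0.59, -0.003]), ((318, 210), [0.596, 0.045], [0.641, -0.021]), ((317, 195), [0.627, 0.004], [0.677, -0.068])]
side red [[0.609000027179718, 0.32899999618530273], [0.7149999737739563, -0.21400000154972076], [0.7609999775886536, -0.20499999821186066], [0.6549999713897705, 0.33799999952316284]]
stop_a [0.441 0.263 0.005]
stop_b [ 0.504 -0.195  0.005]
stop_a2 [0.424 0.255 0.005]
can [ 0.585 -0.406  0.   ]
jar [ 0.406 -0.338  0.   ]
bowl [0.513 0.464 0.   ]
black1 [ 0.787 -0.364  0.   ]
black2 [ 0.838 -0.191  0.   ]
```

jog_arm([
  [[-1,0.2,-0.05,0,0.19],[-1,0.4,-0.1,0,0.38],[-1,0.6,-0.15,0,0.57],[-1,0.8,-0.2,0,0.76],[-1,0.9,-0.22,0,0.95],[-1,0.9,-0.22,0,1],[-1,0.9,-0.22,0,1],[-1,0.9,-0.22,0,1]],
])

```text
time: 1.0
tcp_pos: [0.6486, 0.1076, 0.2312]
tool_rot: [[0.706, 0.708, -0.0], [0.708, -0.706, -0.0], [-0.0, 0.0, -1.0]]
force: [-0.1, 0.3, 0.6]
gripper_width: 0.998
```

```bash
cat > go.py <<'E'
import sys
from h import *
# usage: go.py x y z yaw_deg(tool x)  -> increments from measured pose
x,y,z,yaw=map(float,sys.argv[1:5]); s=env.get_state(); R=np.array(s["tool_rot"]); p=np.array(s["tcp_pos"])
cur=np.degrees(np.arctan2(R[1,0],R[0,0])); dy=(yaw-cur+180)%360-180
print("t",s["time"],"p",p.round(4),"yaw",cur.round(2),"F",np.round(s["force"],1)); print("inc",(R.T@(np.array([x,y,z])-p)/.12).round(3),"turn",round(-dy/45,3))
E
python3 go.py 0.6207 0.1945 0.14 11
```

```text
t 1.0 p [0.6486 0.1076 0.2312] yaw 45.05 F [-0.1  0.3  0.6]
inc [ 0.349 -0.676  0.76 ] turn 0.757
```

jog_arm([
  [[-1,0.07,-0.14,0.1,0.18],[-1,0.14,-0.28,0.2,0.36],[-1,0.21,-0.42,0.35,0.54],[-1,0.28,-0.56,0.5,0.72],[-1,0.35,-0.68,0.65,0.757],[-1,0.35,-0.68,0.8,0.757],[-1,0.35,-0.68,1,0.757],[-1,0.35,-0.68,1,0.757]],
])

```text
time: 1.8
tcp_pos: [0.6185, 0.1942, 0.1081]
tool_rot: [[0.982, 0.19, -0.006], [0.19, -0.982, -0.002], [-0.006, 0.001, -1.0]]
force: [-0.6, 0.0, 0.5]
gripper_width: 0.998
```

```bash
python3 - <<'E'
from h import *
a=save("side","a.png",(220,130,420,330),2)
b=save("wrist","b.png",None,.625)
A=cv2.imread('pics/a.png');B=cv2.imread('pics/b.png')
o=np.zeros((400,800,3),np.uint8);o[:,:400]=A;o[:250,400:]=B;cv2.imwrite('pics/ab.png',o)
E
python3 go.py 0.6207 0.1945 0.055 11
```

```text
t 1.9 p [0.6208 0.1947 0.1114] yaw 10.91 F [-0.3  1.  -0. ]
inc [-0.001  0.001  0.47 ] turn -0.002
```

View pics/ab.png

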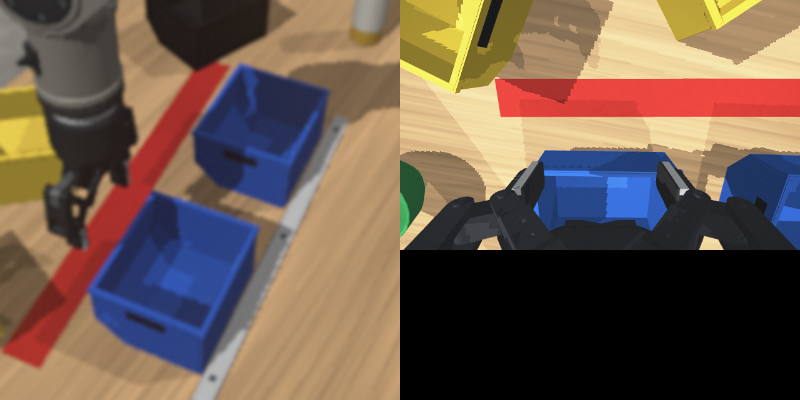

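Side crop: the open fingers hang just beyond the left crate's far wall, over the gap to the line. In the wrist view the crate's far edge lies between the fingers, about (545..660, 152), and the line above it is parallel to it. I'll measure that edge.

```bash
python3 - <<'E'
from m import *
im=cams.grab_frame("wrist"); c=cams.calibration("wrist"); s=env.get_state()
T=np.array(c["T"]); print(T.round(3).tolist())
n=np.array([np.cos(np.radians(11)),np.sin(np.radians(11))])
m=mask(im,(105,100,40),(130,255,255))
for u in (240,260,300,340,380,400):
    col=np.where(m[:,u])[0]; col=col[col>200]; v=col.min()
    print(u,v,[ (z,onz(c,u,v,z)[:2].round(4).tolist(), round(float(onz(c,u,v,z)[:2]@n),4)) for z in (.085,.032)])
# value jumps down the centre column
print([ (v,im[v,320].tolist()) for v in range(234,300,4)])
print("tcp",np.array(s["tcp_pos"])[:2]@n)
E
```

```text
[[0.19, 0.94, 0.284, 0.695], [-0.982, 0.182, 0.055, 0.209], [0.0, -0.289, 0.957, 0.256], [0.0, 0.0, 0.0, 1.0]]
240 241 [(0.085, [0.6129, 0.2426], 0.6479), (0.032, [0.5875, 0.253], 0.625)]
260 242 [(0.085, [0.6146, 0.2306], 0.6473), (0.032, [0.5897, 0.2373], 0.6241)]
300 242 [(0.085, [0.6192, 0.2069], 0.6473), (0.032, [0.5957, 0.2062], 0.6241)]
340 243 [(0.085, [0.6231, 0.183], 0.6466), (0.032, [0.6009, 0.1749], 0.6232)]
380 244 [(0.085, [0.6271, 0.1591], 0.6459), (0.032, [0.606, 0.1436], 0.6223)]
400 244 [(0.085, [0.6294, 0.1472], 0.6459), (0.032, [0.6091, 0.128], 0.6223)]
[(234, [234, 202, 149]), (238, [148, 121, 90]), (242, [98, 116, 160]), (246, [40, 72, 142]), (250, [40, 74, 142]), (254, [38, 72, 141]), (258, [35, 71, 141]), (262, [41, 74, 142]), (266, [38, 69, 132]), (270, [30, 60, 115]), (274, [49, 83, 155]), (278, [54, 96, 188]), (282, [74, 140, 246]), (286, [49, 92, 180]), (290, [50, 92, 178]), (294, [54, 94, 178]), (298, [49, 91, 177])]
tcp 0.647223985939977
```

jog_arm([
  [[-1,0,0,0.12,0],[-1,0,0,0.25,0],[-1,0,0,0.38,0],[-1,0,0,0.49,0],[-1,-0.04,0,0.49,0],[-1,-0.08,0,0.49,0],[-1,-0.12,0,0.49,0],[-1,-0.14,0,0.49,0]],
])

```text
time: 2.75
tcp_pos: [0.6071, 0.1929, 0.0546]
tool_rot: [[0.982, 0.189, 0.007], [0.189, -0.982, 0.002], [0.007, -0.001, -1.0]]
force: [7.3, 1.6, 2.5]
gripper_width: 1.0
```

```bash
python3 go.py 0.6207 0.1945 0.055 11; python3 - <<'E'
from h import *
s=env.get_state(); print(np.array(s["tcp_pos"])[:2]@[.98163,.19081], s["tcp_pos"])
E
```

```text
t 2.75 p [0.6071 0.1929 0.0546] yaw 10.87 F [7.3 1.6 2.5]
inc [ 0.114  0.008 -0.002] turn -0.003
0.6327160513567422 [0.60706914 0.19285558 0.05464381]
```

jog_arm([
  [[-1,-0.03,0,-0.02,0],[-1,-0.055,0,-0.07,0],[-1,-0.08,0,-0.125,0],[-1,-0.105,0,-0.175,0],[-1,-0.13,0,-0.22,0],[-1,-0.155,0,-0.263,0],[-1,-0.185,0,-0.3,0],[-1,-0.215,0,-0.335,0]],
])

```text
time: 3.55
tcp_pos: [0.5784, 0.1872, 0.093]
tool_rot: [[0.982, 0.19, -0.0], [0.19, -0.982, -0.0], [-0.0, 0.0, -1.0]]
force: [2.5, -1.0, 2.0]
gripper_width: 1.001
```

```bash
python3 - <<'E'
from h import *
a=save("scene","c1.png",(230,100,430,250),3)
a=save("side","c2.png",(220,130,420,330),2)
A=cv2.imread('pics/c1.png');B=cv2.imread('pics/c2.png')
o=np.zeros((450,800,3),np.uint8);o[:300,:400]=cv2.resize(A,(400,300));o[:400,400:]=B;cv2.imwrite('pics/c.png',o)
s=env.get_state(); print(np.array(s["tcp_pos"])[:2]@[.98163,.19081], s["tcp_pos"],s["force"])
E
```

```text
0.6033724627138932 [0.57825771 0.18729283 0.09310373] [ 4.06334784 -0.14521408  1.47990093]
```

View pics/c.png

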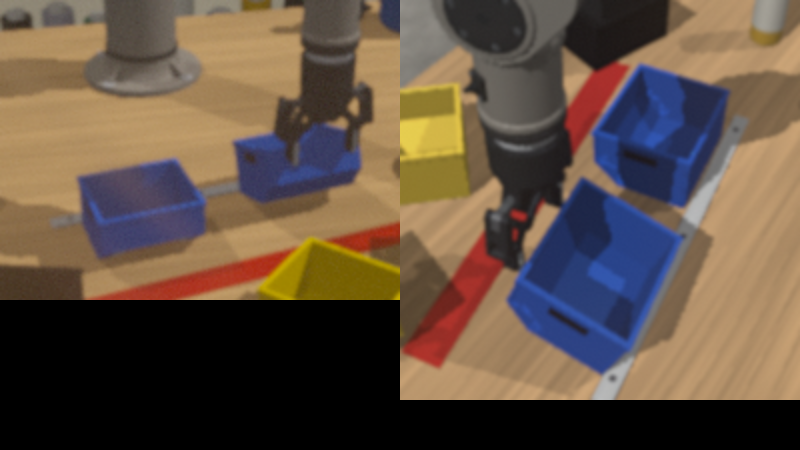

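jog_arm([
  [[-1,-0.05,0,-0.045,0],[-1,-0.1,0,-0.09,0],[-1,-0.155,0,-0.14,0],[-1,-0.21,0,-0.18,0],[-1,-0.265,0,-0.215,0],[-1,-0.32,0,-0.245,0],[-1,-0.37,0,-0.265,0],[-1,-0.41,0,-0.28,0]],
])

```text
time: 4.45
tcp_pos: [0.5299, 0.1781, 0.1266]
tool_rot: [[0.982, 0.19, -0.0], [0.19, -0.982, 0.0], [-0.0, -0.0, -1.0]]
force: [2.4, 0.3, 0.4]
gripper_width: 0.998
```

```bash
python3 - <<'E'
from h import *
a=save("scene","d1.png",(230,100,430,250),2)
b=save("side","d2.png",(220,130,420,330),2)
A=cv2.imread('pics/d1.png');B=cv2.imread('pics/d2.png')
o=np.zeros((400,800,3),np.uint8);o[:300,:400]=A;o[:400,400:]=B;cv2.imwrite('pics/d.png',o)
s=env.get_state(); print(np.array(s["tcp_pos"])[:2]@[.98163,.19081], s["tcp_pos"],s["force"])
E
```

```text
0.5541794861541668 [0.52992459 0.17813329 0.1265709 ] [0.8333065  0.24123306 0.75371377]
```

View pics/d.png

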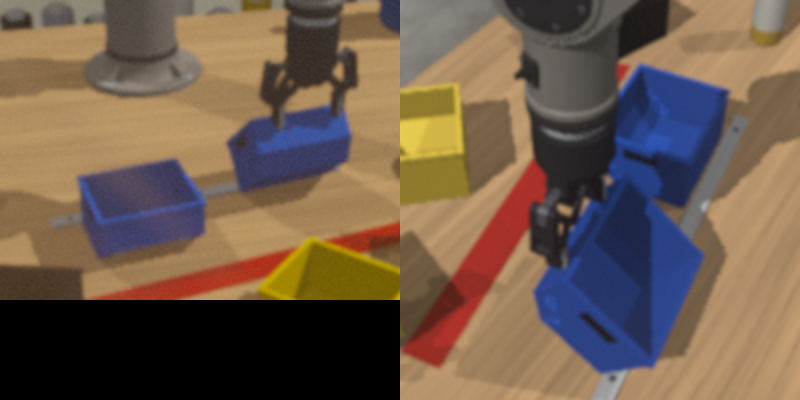

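The scene crop shows the left crate tipped back. Its sloping underside, about (290,175) in the crop, looks plain blue with no white. I'll measure the tip angle from the side view and count white pixels under the nose.

```bash
cat > ang.py <<'E'
from h import *
import sys
c=cams.calibration("side"); n=np.array([.98163,.19081,0]); m=np.array([-.19081,.98163,0])
off=float(sys.argv[1])
P=[]
for a in sys.argv[2:]:
    u,v=map(float,a.split(',')); o,d=ray(c,u,v); p=o+d*(off-o@m)/(d@m); P.append(p); print(a,"n",round(float(p@n),4),"z",round(float(p[2]),4))
d=P[1]-P[0]; print("angle rim near->far",np.degrees(np.arctan2(d[2],d@n)))
E
python3 ang.py 0.147 347.5,312.5 307.5,255 288.5,275 300,315
python3 - <<'E'
from h import *
c=cams.calibration("scene"); im=cams.grab_frame("scene")
hsv=cv2.cvtColor(im,cv2.COLOR_RGB2HSV)
cr=hsv[150:200,340:420]; print("white/orange px",int(((cr[...,1]<60)&(cr[...,2]>130)).sum()),int(((cr[...,0]<20)&(cr[...,1]>150)&(cr[...,2]>150)).sum()))
cv2.imwrite('pics/e.png',cv2.resize(im[140:205,330:425,::-1],None,fx=6,fy=6,interpolation=cv2.INTER_CUBIC))
E
```

```text
347.5,312.5 n 0.4361 z 0.0678
307.5,255 n 0.5191 z 0.2122
288.5,275 n 0.5618 z 0.1244
300,315 n 0.543 z -0.0232
angle rim near->far 60.10780057373273
white/orange px 16 0
```

View pics/e.png

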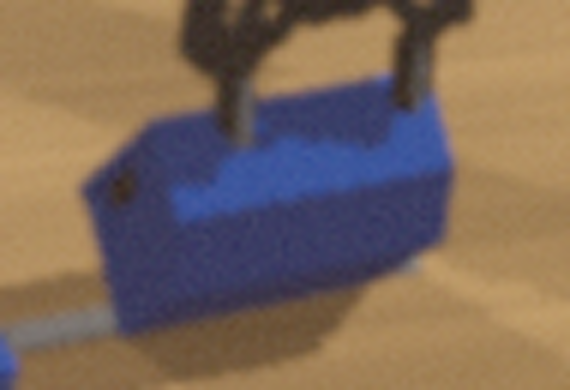

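No stamp here: the left crate is plain blue. One check of the angle from the scene view before letting it down.

```bash
sed -i 's/cams.calibration("side")/cams.calibration(__import__("os").environ.get("CAM","side"))/' ang.py; CAM=scene python3 ang.py 0.147 405,168.5 402.3,154 404,180.5
```

```text
405,168.5 n 0.561 z 0.0976
402.3,154 n 0.5387 z 0.1362
404,180.5 n 0.5614 z 0.0557
angle rim near->far 120.09348237947044
```

About 42-43 degrees. I nudge it to about 45, hold, then start down.

jog_arm([
  [[-1,-0.02,0,0,0],[-1,-0.04,0,0,0],[-1,-0.04,0,0,0],[-1,-0.04,0,0,0],[-1,0,0,0,0],[-1,0.045,0,0.015,0],[-1,0.09,0,0.035,0],[-1,0.145,0,0.065,0]],
])

```text
time: 5.4
tcp_pos: [0.5483, 0.1817, 0.1183]
tool_rot: [[0.982, 0.19, 0.0], [0.19, -0.982, 0.0], [0.0, -0.0, -1.0]]
force: [1.9, 2.0, 2.4]
gripper_width: 0.999
```

jog_arm([
  [[-1,0.05,0,0.035,0],[-1,0.1,0,0.075,0],[-1,0.15,0,0.12,0],[-1,0.2,0,0.165,0],[-1,0.25,0,0.205,0],[-1,0.3,0,0.25,0],[-1,0.34,0,0.3,0],[-1,0.375,0,0.35,0]],
])

```text
time: 6.2
tcp_pos: [0.5952, 0.191, 0.0774]
tool_rot: [[0.982, 0.189, 0.006], [0.189, -0.982, 0.002], [0.006, -0.001, -1.0]]
force: [8.0, 1.9, 4.9]
gripper_width: 0.999
```

```bash
python3 - <<'E'
from h import *
s=env.get_state(); print(np.array(s["tcp_pos"])[:2]@[.98163,.19081], s["tcp_pos"],s["force"])
E
```

```text
0.6207387480902264 [0.59523755 0.19095287 0.07735155] [7.96982079 1.94449396 4.92532393]
```

jog_arm([
  [[-1,0.03,0,0.04,0],[-1,0.06,0,0.08,0],[-1,0.085,0,0.12,0],[-1,0.1,0,0.16,0],[-1,0.105,0,0.18,0],[-1,0.105,0,0.18,0],[-1,0.16,0,0.18,0],[-1,0.3,0,0.18,0]],
])

```text
time: 7.0
tcp_pos: [0.625, 0.1956, 0.0535]
tool_rot: [[0.982, 0.19, -0.005], [0.19, -0.982, -0.002], [-0.005, 0.001, -1.0]]
force: [0.0, 0.3, 0.7]
gripper_width: 0.996
```

```bash
python3 go.py 0.66 -0.054 0.11 10; python3 - <<'E'
from m import *
s=env.get_state();c=cams.calibration("side"); im=cams.grab_frame("side")
print(np.array(s["tcp_pos"])[:2]@[.98163,.19081])
for b in blobs(mask(im,(108,120,60),(128,255,255))):
    h=cv2.approxPolyDP(cv2.convexHull(b[:,0]),3,True)[:,0]
    print([(tuple(map(int,p)),np.round(onz(c,*p,.085)[:2],3).tolist()) for p in h])
E
```

```text
t 7.0 p [0.625  0.1956 0.0535] yaw 10.96 F [0.  0.3 0.7]
inc [-0.112  2.098 -0.468] turn 0.021
0.6508476932082528
[((297, 226), [0.607, 0.115]), ((349, 244), [0.48, 0.092]), ((345, 265), [0.458, 0.145]), ((320, 315), [0.437, 0.27]), ((283, 300), [0.515, 0.284]), ((269, 288), [0.555, 0.279]), ((265, 276), [0.58, 0.262])]
[((340, 163), [0.647, -0.136]), ((383, 176), [0.523, -0.155]), ((378, 198), [0.495, -0.074]), ((361, 232), [0.475, 0.046]), ((329, 221), [0.554, 0.06]), ((318, 207), [0.601, 0.037]), ((317, 196), [0.625, 0.006])]
```

jog_arm([
  [[-1,0.05,0,-0.3,0],[-1,0.05,0.2,-0.6,0],[-1,0.05,0.45,-0.7,0],[-1,0.05,0.7,-0.7,0],[-1,0.05,0.9,-0.7,0],[-1,0.05,1,-0.7,0],[-1,0.05,1,-0.7,0],[-1,0.05,1,-0.7,0]],
])

```text
time: 7.85
tcp_pos: [0.655, 0.0813, 0.1381]
tool_rot: [[0.982, 0.191, -0.002], [0.191, -0.982, 0.001], [-0.002, -0.001, -1.0]]
force: [-0.2, 0.2, -1.1]
gripper_width: 0.999
```

```bash
python3 go.py 0.6635 -0.060 0.11 10.5
```

```text
t 7.85 p [0.655  0.0813 0.1381] yaw 10.99 F [-0.2  0.2 -1.1]
inc [-0.155  1.17   0.234] turn 0.011
```

jog_arm([
  [[-1,0,0.2,0,0.01],[-1,-0.02,0.4,0,0.01],[-1,-0.05,0.6,0,0.01],[-1,-0.1,0.8,0,0.01],[-1,-0.155,0.95,0.05,0.01],[-1,-0.155,1,0.12,0.01],[-1,-0.155,1,0.2,0.01],[-1,-0.155,1,0.2,0.01]],
])

```text
time: 8.65
tcp_pos: [0.6592, -0.0386, 0.1127]
tool_rot: [[0.983, 0.185, -0.003], [0.185, -0.983, 0.001], [-0.003, -0.002, -1.0]]
force: [-0.3, 0.7, -0.9]
gripper_width: 0.997
```

```bash
python3 go.py 0.6635 -0.060 0.0525 10.5; python3 - <<'E'
from m import *
c=cams.calibration("wrist"); im=cams.grab_frame("wrist"); s=env.get_state()
n=np.array([np.cos(np.radians(10.5)),np.sin(np.radians(10.5))])
m=mask(im,(105,100,40),(130,255,255)); P=[]
for u in range(180,460,20):
    col=np.where(m[:,u])[0]; col=col[col>200]
    if len(col): v=col.min(); p=onz(c,u,v,.032)[:2]; P.append(p); print(u,v,p.round(4),round(float(p@n),4))
print("tcp",s["tcp_pos"],np.array(s["tcp_pos"])[:2]@n)
E
```

```text
t 8.65 p [ 0.6592 -0.0386  0.1127] yaw 10.64 F [-0.3  0.7 -0.9]
inc [0.004 0.183 0.501] turn 0.003
260 239 [0.6296 0.0045] 0.6198
280 240 [ 0.6317 -0.0112] 0.6191
300 240 [ 0.6346 -0.0268] 0.6191
320 241 [ 0.6367 -0.0425] 0.6183
340 241 [ 0.6397 -0.0581] 0.6184
360 242 [ 0.6418 -0.0739] 0.6176
380 243 [ 0.6439 -0.0897] 0.6168
400 243 [ 0.6469 -0.1053] 0.6168
420 244 [ 0.649  -0.1211] 0.616
440 244 [ 0.6519 -0.1367] 0.6161
tcp [ 0.65972713 -0.03864342  0.11350995] 0.641637736211834
```

jog_arm([
  [[-1,0,0.1,0.1,0],[-1,0,0.19,0.25,0],[-1,0,0.19,0.38,0],[-1,0,0.19,0.5,0],[-1,-0.04,0.19,0.5,0],[-1,-0.08,0.19,0.5,0],[-1,-0.12,0.19,0.5,0],[-1,-0.14,0.19,0.5,0]],
])

```text
time: 9.5
tcp_pos: [0.6488, -0.0665, 0.0561]
tool_rot: [[0.983, 0.182, 0.003], [0.182, -0.983, 0.0], [0.003, 0.0, -1.0]]
force: [4.2, 1.8, 1.6]
gripper_width: 1.0
```

jog_arm([
  [[-1,-0.03,0,-0.02,0],[-1,-0.055,0,-0.07,0],[-1,-0.08,0,-0.125,0],[-1,-0.105,0,-0.175,0],[-1,-0.13,0,-0.22,0],[-1,-0.155,0,-0.263,0],[-1,-0.185,0,-0.3,0],[-1,-0.215,0,-0.335,0]],
])

```text
time: 10.3
tcp_pos: [0.6219, -0.0715, 0.0952]
tool_rot: [[0.983, 0.182, -0.001], [0.182, -0.983, 0.0], [-0.001, -0.0, -1.0]]
force: [1.3, 0.3, 0.5]
gripper_width: 1.001
```

```bash
python3 - <<'E'
from h import *
a=save("scene","f1.png",(230,100,430,250),2)
b=save("side","f2.png",(220,130,420,330),2)
A=cv2.imread('pics/f1.png');B=cv2.imread('pics/f2.png')
o=np.zeros((400,800,3),np.uint8);o[:300,:400]=A;o[:400,400:]=B;cv2.imwrite('pics/f.png',o)
s=env.get_state(); print(np.array(s["tcp_pos"])[:2]@[.98325,.18224], s["tcp_pos"],s["force"])
E
```

```text
0.5986453223362741 [ 0.62212599 -0.07166408  0.09563524] [ 0.84150383 -0.75629062 -0.31164675]
```

View pics/f.png

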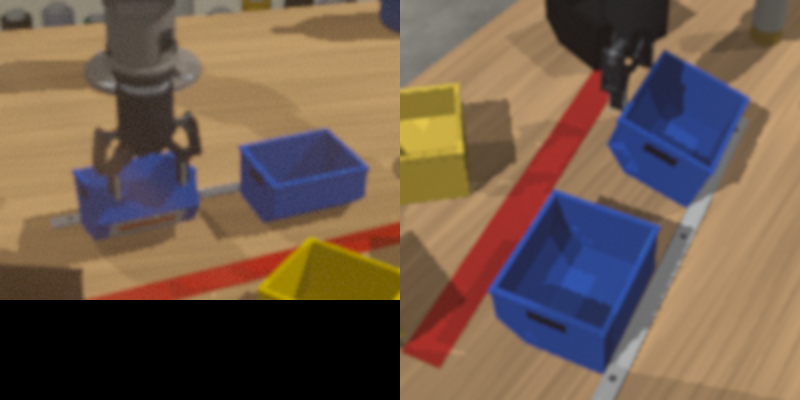

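The right crate is tipping well, and white and orange already show below its nose at about (145,222) in the scene crop. The left crate stands flat at the stop. I continue to 45 degrees.

jog_arm([
  [[-1,-0.05,0,-0.045,0],[-1,-0.1,0,-0.09,0],[-1,-0.155,0,-0.14,0],[-1,-0.21,0,-0.18,0],[-1,-0.265,0,-0.215,0],[-1,-0.32,0,-0.245,0],[-1,-0.37,0,-0.265,0],[-1,-0.43,0,-0.28,0]],
])

```text
time: 11.2
tcp_pos: [0.5723, -0.0806, 0.1295]
tool_rot: [[0.983, 0.182, 0.002], [0.182, -0.983, 0.001], [0.002, -0.0, -1.0]]
force: [2.5, 1.7, 6.0]
gripper_width: 1.003
```

```bash
python3 - <<'E'
from h import *
a=save("scene","g1.png",(260,140,360,220),6)
s=env.get_state(); p=s["tcp_pos"]; nn=np.array(p)[:2]@[.98325,.18224]; print(nn,p,s["force"])
X=nn-.011-(.618-.130-.003+.005);Z=p[2]+.013
print("theta kin",np.degrees(np.arctan2(Z,X)-np.arccos(.13/np.hypot(X,Z))))
E
```

```text
0.5471855136054097 [ 0.57149728 -0.08087788  0.12988157] [1.32140574 2.28851374 5.3232143 ]
theta kin 42.05411442570712
```

View pics/g1.png

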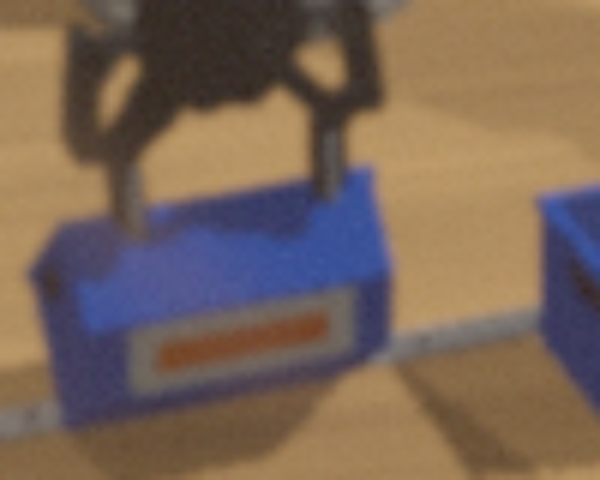

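The stamp, white with an orange bar at about (240,340) in the crop, is on the right crate. I nudge that crate to about 45 degrees, hold, and let it down.

jog_arm([
  [[-1,-0.02,0,0,0],[-1,-0.04,0,0,0],[-1,-0.04,0,0,0],[-1,-0.04,0,0,0],[-1,0,0,0,0],[-1,0.055,0,0.015,0],[-1,0.11,0,0.035,0],[-1,0.165,0,0.065,0]],
])

```text
time: 12.05
tcp_pos: [0.592, -0.0769, 0.1206]
tool_rot: [[0.983, 0.182, 0.0], [0.182, -0.983, 0.0], [0.0, -0.0, -1.0]]
force: [2.6, 1.1, 3.3]
gripper_width: 1.001
```

jog_arm([
  [[-1,0.05,0,0.035,0],[-1,0.1,0,0.075,0],[-1,0.15,0,0.12,0],[-1,0.2,0,0.165,0],[-1,0.25,0,0.205,0],[-1,0.3,0,0.25,0],[-1,0.34,0,0.3,0],[-1,0.375,0,0.35,0]],
])

```text
time: 12.85
tcp_pos: [0.6391, -0.0683, 0.0796]
tool_rot: [[0.983, 0.182, 0.006], [0.182, -0.983, 0.001], [0.006, 0.001, -1.0]]
force: [7.0, 2.3, 4.5]
gripper_width: 1.0
```

jog_arm([
  [[-1,0.03,0,0.04,0],[-1,0.06,0,0.08,0],[-1,0.085,0,0.12,0],[-1,0.1,0,0.16,0],[-1,0.105,0,0.18,0],[-1,0.105,0,0.18,0],[-1,0.16,0,0.18,0],[-1,0.3,0,0.18,0]],
])

```text
time: 13.65
tcp_pos: [0.6682, -0.0638, 0.056]
tool_rot: [[0.983, 0.181, -0.006], [0.181, -0.984, -0.001], [-0.006, -0.0, -1.0]]
force: [0.4, -0.3, 1.3]
gripper_width: 1.001
```

```bash
python3 - <<'E'
from m import *
s=env.get_state();c=cams.calibration("side"); im=save("side","i.png",(200,110,440,340),2)
print(s["tcp_pos"],s["time"])
for b in blobs(mask(im,(108,120,60),(128,255,255))):
    h=cv2.approxPolyDP(cv2.convexHull(b[:,0]),3,True)[:,0]
    print([(tuple(map(int,p)),np.round(onz(c,*p,.085)[:2],3).tolist()) for p in h])
E
```

```text
[ 0.66822339 -0.06383887  0.05599254] 13.65
[((297, 226), [0.607, 0.115]), ((349, 244), [0.48, 0.092]), ((345, 265), [0.458, 0.145]), ((321, 315), [0.435, 0.269]), ((283, 300), [0.515, 0.284]), ((269, 287), [0.556, 0.277]), ((265, 275), [0.581, 0.26])]
[((340, 164), [0.644, -0.133]), ((384, 175), [0.523, -0.161]), ((378, 200), [0.492, -0.068]), ((363, 232), [0.471, 0.044]), ((331, 222), [0.549, 0.06]), ((319, 210), [0.594, 0.044]), ((318, 197), [0.621, 0.008])]
```

View pics/i.png

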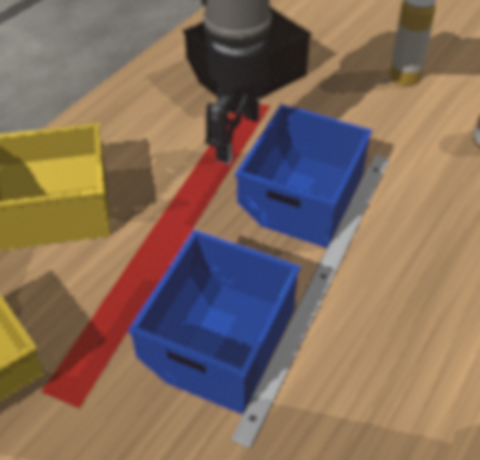

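Both crates stand flat at the stop. Now I go over to the near side of the right, stamped crate.

jog_arm([
  [[-1,0,0,-0.35,0],[-1,0,0,-0.7,0],[-1,-0.15,-0.02,-0.8,-0.01],[-1,-0.4,-0.04,-0.8,-0.01],[-1,-0.65,-0.04,-0.8,-0.01],[-1,-0.85,-0.04,-0.8,-0.01],[-1,-1,-0.04,-0.8,-0.01],[-1,-1,-0.04,-0.8,-0.01]],
])

```text
time: 14.5
tcp_pos: [0.5482, -0.081, 0.1524]
tool_rot: [[0.982, 0.188, -0.005], [0.188, -0.982, -0.0], [-0.005, -0.001, -1.0]]
force: [-0.1, 0.2, -0.3]
gripper_width: 1.001
```

```bash
python3 go.py 0.4765 -0.094 0.012 11
```

```text
t 14.5 p [ 0.5482 -0.081   0.1524] yaw 10.83 F [-0.1  0.2 -0.3]
inc [-0.602 -0.005  1.173] turn -0.004
```

jog_arm([
  [[-1,-0.15,0,0,0],[-1,-0.35,0,0,0],[-1,-0.55,0,0.05,0],[-1,-0.6,0,0.25,0],[-1,-0.6,0,0.5,0],[-1,-0.6,0,0.75,0],[-1,-0.6,0,0.95,0],[-1,-0.6,0,1,0]],
])

```text
time: 15.3
tcp_pos: [0.4797, -0.0931, 0.0307]
tool_rot: [[0.982, 0.19, -0.005], [0.19, -0.982, 0.0], [-0.005, -0.001, -1.0]]
force: [0.1, 1.0, 0.7]
gripper_width: 0.998
```

```bash
python3 go.py 0.4765 -0.094 0.026 11; python3 - <<'E'
from m import *
n=np.array([.9816,.1908,0]); m=np.array([-.1908,.9816,0])
# stop/jar clearance check and line edges across the right crate
for cam in ("side","scene"):
    c=cams.calibration(cam); im=cams.grab_frame(cam)
    r=mask(im,(0,170,100),(6,255,255))|mask(im,(174,170,100),(180,255,255))
    for b in blobs(r,200):
        P=np.array([onz(c,*p) for p in b[:,0]]); q=P@n; l=P@m
        for lo in (-.22,-.16,-.1,0,.1):
            k=(l>lo)&(l<lo+.05)
            if k.sum()>3: print(cam,lo,q[k].min().round(4),q[k].max().round(4))
E
```

```text
t 15.3 p [ 0.4797 -0.0931  0.0307] yaw 10.96 F [0.1 1.  0.7]
inc [-0.027  0.002  0.04 ] turn -0.001
side -0.22 0.661 0.7046
side -0.16 0.6611 0.705
side -0.1 0.6611 0.7054
side 0 0.6608 0.7053
side 0.1 0.6606 0.7054
scene -0.22 0.6649 0.7074
scene -0.16 0.6661 0.7081
scene -0.1 0.6652 0.7085
scene 0.1 0.6676 0.7073
```

jog_arm([
  [[-1,0.06,0,0.02,0],[-1,0.12,0,0.02,0],[-1,0.17,0,0.02,0],[-1,0.22,0,0.02,0],[-1,0.27,0,0.02,0],[-1,0.32,0,0.02,0],[-1,0.37,0,0.02,0],[-1,0.42,0,0.02,0]],
])

```text
time: 16.2
tcp_pos: [0.5312, -0.0837, 0.0309]
tool_rot: [[0.982, 0.19, -0.0], [0.19, -0.982, 0.0], [-0.0, -0.0, -1.0]]
force: [-3.0, 0.0, 2.1]
gripper_width: 1.002
```

jog_arm([
  [[-1,0.05,0,0,0],[-1,0.1,0,0,0],[-1,0.15,0,0,0],[-1,0.2,0,0,0],[-1,0.24,0,0,0],[-1,0.27,0,0,0],[-1,0.29,0,0,0],[-1,0.29,0,0,0]],
])

```text
time: 17.0
tcp_pos: [0.5656, -0.0771, 0.0309]
tool_rot: [[0.982, 0.19, 0.001], [0.19, -0.982, -0.0], [0.001, 0.0, -1.0]]
force: [-0.7, -0.6, -1.1]
gripper_width: 1.002
```

```bash
python3 - <<'E'
from m import *
n=np.array([.9816,.1908]); m=np.array([-.1908,.9816])
s=env.get_state();c=cams.calibration("side"); im=save("side","j.png",(200,110,440,340),2)
print(s["tcp_pos"],np.array(s["tcp_pos"])[:2]@n,s["time"],s["force"])
for b in blobs(mask(im,(108,120,60),(128,255,255))):
    h=cv2.approxPolyDP(cv2.convexHull(b[:,0]),3,True)[:,0]
    print([(tuple(map(int,p)),np.round([onz(c,*p,.085)[:2]@n,onz(c,*p,.085)[:2]@m],3).tolist()) for p in h])
E
```

```text
[ 0.5655967  -0.07706729  0.03092097] 0.5404852822317529 17.0 [-0.74226299 -0.58003237 -1.11297076]
[((296, 226), [0.62, -0.002]), ((348, 243), [0.492, -0.003]), ((345, 265), [0.477, 0.055]), ((321, 315), [0.478, 0.181]), ((283, 300), [0.559, 0.181]), ((269, 288), [0.598, 0.168]), ((265, 275), [0.62, 0.144])]
[((316, 155), [0.684, -0.263]), ((342, 163), [0.604, -0.26]), ((346, 171), [0.582, -0.232]), ((345, 212), [0.531, -0.089]), ((339, 224), [0.53, -0.048]), ((309, 215), [0.606, -0.046]), ((296, 204), [0.651, -0.067]), ((294, 189), [0.679, -0.113])]
```

View pics/j.png

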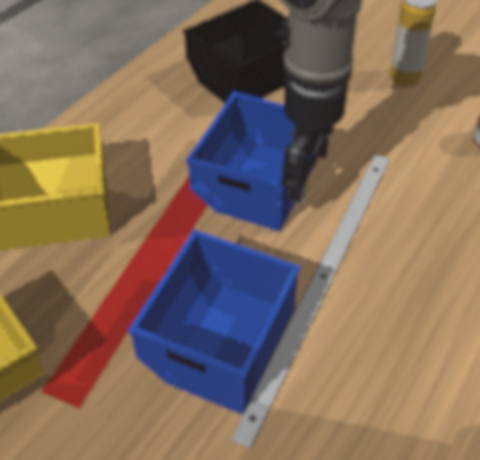

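The stamped crate's nose edge is at n ≈ 0.679-0.684, on the line band (0.660-0.708), and within about 2° of square. I back off, rise and verify.

jog_arm([
  [[-1,-0.08,0,0,0],[-1,-0.25,0,0,0],[-1,-0.5,0,0,0],[-1,-0.5,0,-0.2,0],[-1,-0.5,0,-0.5,0],[-1,-0.5,0,-0.8,0],[-1,-0.5,0,-1,0],[-1,-0.5,0,-1,0]],
])

```text
time: 17.85
tcp_pos: [0.5082, -0.0889, 0.1543]
tool_rot: [[0.982, 0.189, 0.007], [0.189, -0.982, 0.0], [0.007, 0.001, -1.0]]
force: [1.0, -0.0, 0.5]
gripper_width: 1.0
```

```bash
python3 - <<'E'
from m import *
s=env.get_state(); print(s["time"],s["tcp_pos"],s["force"])
n=np.array([.9816,.1908]); m=np.array([-.1908,.9816]); 
for cam in ("side","scene"):
    c=cams.calibration(cam); im=save(cam,"k_"+cam+".png")
    for b in blobs(mask(im,(108,120,60),(128,255,255) if cam=="side" else (135,255,255))):
        if b[:,0,1].max()>320 or b[:,0,1].min()<120: continue
        h=cv2.approxPolyDP(cv2.convexHull(b[:,0]),3,True)[:,0]
        print(cam,[(tuple(map(int,p)),np.round([onz(c,*p,.085)[:2]@n,onz(c,*p,.085)[:2]@m],3).tolist()) for p in h])
E
```

```text
17.85 [ 0.50815221 -0.08891556  0.15431713] [ 0.96380434 -0.02143849  0.51223823]
side [((296, 226), [0.62, -0.002]), ((348, 243), [0.492, -0.003]), ((345, 265), [0.477, 0.055]), ((320, 315), [0.48, 0.182]), ((283, 300), [0.559, 0.181]), ((269, 287), [0.599, 0.166]), ((265, 276), [0.619, 0.146])]
side [((317, 155), [0.681, -0.265]), ((359, 168), [0.553, -0.258]), ((356, 191), [0.531, -0.169]), ((339, 224), [0.53, -0.048]), ((309, 215), [0.606, -0.046]), ((296, 203), [0.652, -0.07]), ((294, 190), [0.677, -0.11])]
```

View pics/k_scene.png

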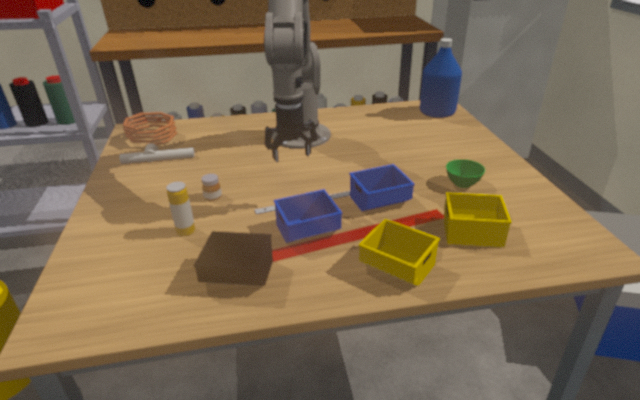

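The final scene shows the stamped crate at (308,216) with its nose over the line and the left crate at the stop. The can, bowl, jar and look-alikes have not moved, and the arm is clear.

```bash
python3 -c "
from rig import env
print(env.hand_in())"
```

```text
the job is handed in; nothing more can be done
None
```

The job is done and handed in. I tipped the left crate first and then the right, each to about 45°, and let both down at the stop. The stamp was under the right crate, so I pushed that one to the dispatch line. The last reading before hand-in was 17.9 s on the robot's clock.

- **Final position:** the nose of the stamped crate is at about 0.68 m measured across the line, and the red band runs from about 0.66 to 0.71 m. It is within about 2° of square.
- **Everything else:** the left crate stands flat at the stop, and the can, bowl and jar look unmoved. The arm is clear.
- **Disagreement:** camera and kinematic estimates of the tip angle were mostly 40–48°, and a few rough single-edge readings fell well outside that. I took about 42–43° as the working value and nudged each crate about 3° further, but did not re-measure the angle after the nudge. After it was let down, the left crate sat about 3 mm closer to the stop than where it began, and the right one about the same before I pushed it.

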